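# Centre the nib block on the inspection stage

## Robot

A 7-joint arm with a two-finger parallel gripper is mounted at the origin on the work surface. World frame = base frame: x ahead of the robot, y to its left, z up, the work surface at z = 0. Lengths are in m, angles in rad, forces in N, time in s.
With the tool pointing down it reaches from about 0.4 to 0.875 m from the base axis. Payload 19.3 kg.
Tool frame: the origin (TCP) lies between the finger pads; the fingertips stand ahead of it and the grasp point (between the pads) lies 8 mm behind it (bot.tip_extent is the x of the fingertips in the tool frame, in m); x points along the fingers, y is the direction in which the jaws open and shut, and the axes are right-handed (so a half turn about x gives the same grasp; the last joint's range is limited). The gripper opens to 85 mm and grips with 20 to 120 N. Pads are 22 mm wide; open, the fingers measure 114 mm over their backs; the gripper's body (76 mm by 85 mm) begins 54 mm behind the grasp point. The pads swing forward as they close: fully open they stand 13 mm farther back than shut.
Start: joints at [-1.171, 0.521, -0.036, 1.599, 0.021, 1.021, -0.113], TCP at [0.283, 0.557, 0.242] pointing down, gripper open.
Joint ranges: [-2.91, 2.91], [-0.3, 2.13], [-1.5, 1.42], [0.17, 2.43], [-1.26, 4.41], [0.16, 1.93], [-2.52, 2.52]. Speed limits (rad/s): [1.89, 1.89, 2.39, 2.39, 3.01, 3.01, 3.01].

## Interface

Orientations are given as [roll, pitch, yaw] about the fixed x, y, z axes, in that order (R = Rz(yaw) Ry(pitch) Rx(roll)).
In Python, from workcell import observe, grab_frame, camera_info, bot, nets gives the robot as it stands.
- The arm moves only by the tool jog_arm, never from a script. Its argument "commands" is a list of rows, each a list of 6 numbers: the shift along the tool's x, y, z in mm, then the turn, a rotation vector about the tool's x, y, z in rad. A call has 1 to 20 rows; each row shifts and turns the pose as measured when the row begins, along the tool's axes as they then stand; what a row does not reach is not made up. A row lasts 1/10 s, in which the tool goes at most 50 mm and 8.59 degrees, less where a joint would pass 70% of its speed; a pose out of reach is approached as far as the arm can. A call is refused whole if a number of a shift passes 50 or a number of a turn 0.15, either way. A call with a gripper value outside its range is refused whole. "gripper" is the closure in counts, from 0 (fully open) to 255 (shut), set as the call begins (left out, the last holds). The fingers move at their own pace and stop on an object; "newtons" is the grip in N (left out, the last holds). Time passes only in rows, so rows that do not move let the fingers close. It gives the time, the measured TCP pose, the force and the opening at its end, in the units of the state.
- observe(): the state, without advancing time (a new reading comes with each control period).
- grab_frame(name): name is "side" or "top" or "wrist"; returns the picture (480x640x3 uint8, red, green, blue); there is no depth.
- camera_info(name): a dict with "fov_y" (degrees; the focal length in pixels is half the picture's height over the tangent of half this angle, whatever the lens; pixels are square), "cx", "cy" (the principal point, pixels), "R" (3x3) and "t" (3): a world point X has camera coordinates R X + t; the wrist camera has in their place "tool_from_camera" (4x4, takes a point from camera to tool coordinates, whose origin is the TCP and whose axes are the tool frame's). Camera axes: x right, y down, z forward; pixel columns grow to the right and rows downward; lengths in m; the calibration is good to about 2 mm. A picture is of the moment at which its call begins: read the wrist's pose just before it. camera_info takes no time and is no camera call.
- bot.job_done(): hands the job in, once; it reports no verdict.
Trained networks look in the newest picture that a camera, given by its name, has taken for a name from the list of things; names that differ only in an ending like _2 or _b are one class to them, and where a whole thing is asked for, a point or a joint stands for the part that bears it (a point fixed in the world has none). Each returns a list of dicts, best first, with "p" (0 to 1); they miss things now and then, are a little off and sometimes report something else, mostly with a low value. They report only what shows in the picture. A call takes as long as a camera call. They do not tell look-alikes from the thing itself.
- nets.find_in(camera, name): "rect" ([left, top, right, bottom] in pixels, round what is visible of it).
- nets.silhouettes(camera, name): "mask" (480x640 bool, what is visible of it) and "rect" ([left, top, right, bottom] in pixels, round what is visible of it).
- nets.pinpoint(camera, name): "location" ([column, row] in pixels: a listed point, or the origin of a listed thing).
The state is a dict: "clock": time; "qpos": joint angles; "qd": joint speeds; "joint_efforts": joint torques, N m; "position": TCP position; "tool_rot": TCP orientation; "force": force on the tool from outside, world axes, zero at the start; "moment": the same for the moment, N m; "grip_width": finger opening in m.
Only numpy, scipy, OpenCV 4.12 (cv2) and the standard library are available. Lean on these libraries where they do the work, as an engineer would, in place of code of your own. Each camera call takes 0.05 s, during which the arm holds its last target.

## Task

Put the short cork nib block, the one with a pen nib lying in its groove, in the middle of the steel stage plate: centred on the engraved cross, midway between the two stops, its long sides running straight across from one stop towards the other. Set it down flat with the groove up, without dropping it, let go, and leave the longer plain cork block and the loupe where they are.

Things in the scene. Friction and masses are not known exactly. Their poses are not given: they have to be found in the camera images.
- nib_block: Cork nib block, loose, about 25 g: 60 mm long (its x), 32 mm wide (y), 28 mm high, with a groove 10 mm wide and 6 mm deep along its top and a gold nib fixed in the groove. Lies on the bench (z = 0), groove up, at any yaw. Origin: centre of its underside; z up. Grasp it across its 32 mm width. Either end may point either way.
- stage_center (a point): Engraved cross at the centre of the upper face of the fixed dark steel stage plate, 10 mm above the bench; z up. Plate 110 (x) by 150 (y) by 10 mm, turned up to 20 degrees. Two steel stop bars, 80 mm long (x), 12 wide, 12 high above the plate, at y = +56 and -56 mm (inner faces 100 mm apart). The centred block has its length along this y axis, 20 mm clear of each stop.
- long_cork: Bystander to be left alone: a plain cork block without groove or nib, 90 mm long (x), 32 mm wide (y), 28 mm high, loose on the bench. Origin: centre of its underside.
- loupe: Bystander to be left alone: a jeweller's loupe of black horn, a round flared cup 42 mm across at the top and 32 mm high, standing loose on the bench. Origin: centre of its underside.
There are look-alikes about, which are no part of the job. What is shaped like the nib_block but green is not meant.

How it is judged:
By the outcome, as a careful person would: the job done as asked, in the order asked, and still so for the second after the job is handed in, with the robot touching nothing.
It also fails if it takes over 34 s, if anything falls off the work surface, if the arm or the gripper's body presses on something with over 40 N, if the wrist force passes 120 N, or if a joint passes its speed limit or range.

## Working session

There is one attempt and no reset: what is moved stays moved. The work goes in short steps, Python scripts to look and compute and a tool call to move; the robot and the scene stay as the last step left them, time stands still between calls to the robot, and variables do not carry over. Pictures are saved under pics/ and viewed, and the job is handed in when it is done.

Besides the shell and the picture viewer there is one more tool, called after ">>>" in YAML: its name, and indented under it one key for each argument. jog_arm: Moves the arm, as the interface text tells. Its arguments: {"type":"object","properties":{"commands":{"type":"array","items":{"type":"array","items":{"type":"number"}}},"gripper":{"type":"number"},"newtons":{"type":"number"}},"required":["commands"]}

```bash
mkdir -p pics; ls; python3 - <<'E'
from workcell import observe, grab_frame, camera_info, bot, nets
import cv2,numpy as np
for c in ["top","side"]:
    im=grab_frame(c); cv2.imwrite(f"pics/{c}0.png",im[:,:,::-1])
    i=camera_info(c); print(c,i)
    for n in ["nib_block","stage_center","long_cork","loupe"]:
        print(n,[(np.round(r["location"],1),round(r["p"],2)) for r in nets.pinpoint(c,n)])
    print([(r["rect"],round(r["p"],2)) for r in nets.find_in(c,"nib_block")])
print(camera_info("wrist"), bot.tip_extent); print(observe())
E
```

```text
pics
top {'fov_y': 54.12928511654813, 'cx': 319.17799231562805, 'cy': 242.78957971066032, 'R': array([[-0.02244581, -0.99840694, -0.05176646],
       [-0.99713707,  0.02609694, -0.07096906],
       [ 0.07220694,  0.0500253 , -0.99613434]]), 't': array([-0.06291584,  0.53648625,  0.73835118])}
nib_block [(array([381.1, 223.7]), 0.94), (array([444.2, 223. ]), 0.7), (array([510.6, 212.3]), 0.69), (array([307.9, 172.5]), 0.18)]
stage_center [(array([177.8, 235. ]), 0.8)]
long_cork [(array([336.5, 305.2]), 0.63)]
loupe [(array([306.5, 170.3]), 0.64), (array([442.9, 221.5]), 0.27)]
[([423.8, 206.8, 473.1, 234.0], 0.9), ([492.5, 189.0, 540.7, 232.0], 0.8), ([465.2, 260.4, 501.1, 305.1], 0.74), ([363.9, 212.4, 403.3, 237.4], 0.72)]
side {'fov_y': 48.125671248462844, 'cx': 314.25859322493704, 'cy': 238.77374311354137, 'R': array([[ 0.68885924, -0.72472272,  0.01580926],
       [-0.42367935, -0.42021787, -0.80244174],
       [ 0.58819109,  0.54607135, -0.59652101]]), 't': array([-0.46763092,  0.226424  ,  0.64725583])}
nib_block [(array([459.3, 341.1]), 0.92), (array([397.2, 304.7]), 0.89), (a
[... 740 characters left out ...]
00000e+00,
         1.00000000e+00]])} 0.011
{'clock': 0.6, 'qpos': array([-1.17118618,  0.52136591, -0.03629137,  1.59953349,  0.021211  ,
        1.02108829, -0.11281574]), 'qd': array([-0.0013221 ,  0.00127465, -0.00086002,  0.00072634,  0.00058891,
       -0.0023297 , -0.00017586]), 'joint_efforts': array([-1.86353915e-03, -9.26505303e+01,  1.97674848e+00, -3.70160866e+01,
        1.81449205e-02,  1.91244668e-03, -9.37152947e-06]), 'position': array([0.28296938, 0.55725172, 0.24230012]), 'tool_rot': array([-0.56161156,  1.57077947, -1.0314815 ]), 'force': array([0.82640153, 0.09040873, 0.109598  ]), 'moment': array([0.00893642, 0.00568532, 0.06987587]), 'grip_width': 0.08570560668905584}
```

View pics/top0.png

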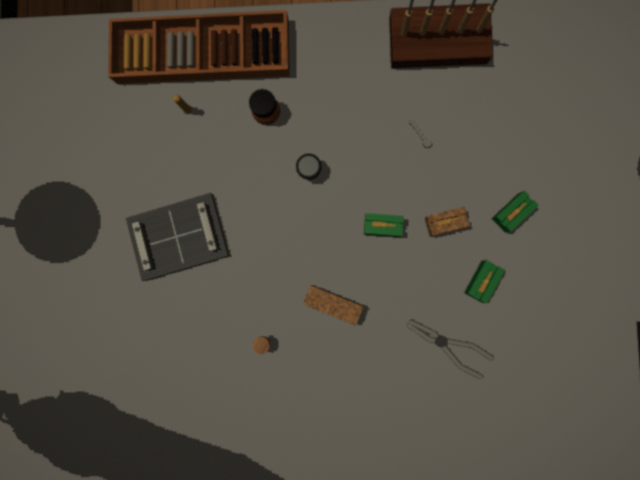

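View pics/side0.png

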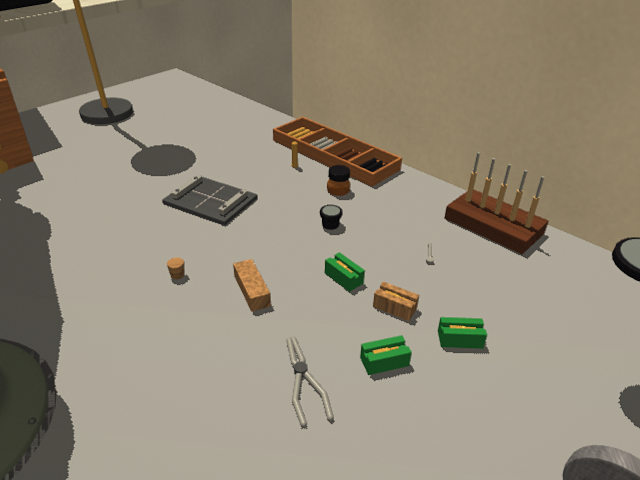

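The top view shows the cork nib block at about (448,222), between green look-alikes. The stage plate is at (178,236), turned about 13°, and the long cork is at (334,305). Next I'll fit poses to the silhouettes.

```bash
cat > h.py <<'E'
import numpy as np,cv2
from scipy.optimize import minimize
from workcell import observe, grab_frame, camera_info, bot, nets
from scipy.spatial.transform import Rotation as Ro
def proj(i,X):
    c=X@np.array(i["R"]).T+np.array(i["t"]); f=240/np.tan(np.radians(i["fov_y"]/2))
    return c[:,:2]/c[:,2:]*f+[i["cx"],i["cy"]]
def ray(i,uv,z):
    f=240/np.tan(np.radians(i["fov_y"]/2)); R=np.array(i["R"]);t=np.array(i["t"])
    d=R.T@np.array([(uv[0]-i["cx"])/f,(uv[1]-i["cy"])/f,1]); o=-R.T@t
    return o+d*(z-o[2])/d[2]
def wristinfo(st):
    T=np.eye(4);T[:3,:3]=Ro.from_euler("xyz",st["tool_rot"]).as_matrix();T[:3,3]=st["position"]
    i=dict(camera_info("wrist"));M=np.linalg.inv(T@np.array(i["tool_from_camera"]))
    i["R"]=M[:3,:3];i["t"]=M[:3,3];return i
def box(L,W,z0,z1,p):
    P=np.array([[a*L/2,b*W/2,z] for a in(-1,1) for b in(-1,1) for z in(z0,z1)])
    c,s=np.cos(p[2]),np.sin(p[2]);Q=P.copy();Q[:,0]=p[0]+c*P[:,0]-s*P[:,1];Q[:,1]=p[1]+s*P[:,0]+c*P[:,1];return Q
def fit(obs,dims,p0):
    S=4
    def cost(p):
        e=0
        for i,m in obs:
            h=cv2.convexHull(proj(i,box(*dims,p)).astype(np.float32))
            a=np.zeros((480*1,640),np.uint8);cv2.fillPoly(a,[np.round(h*16).astype(np.int32)],255,cv2.LINE_AA,4)
            a=a/255.;e+=np.abs(a-m).sum()/max(m.sum(),1)
        return e
    best=None
    for y in p0[2]:
        s=np.array([p0[0],p0[1],y]);sim=np.vstack([s,s+[.01,0,0],s+[0,.01,0],s+[0,0,.25]])
        r=minimize(cost,s,method="Nelder-Mead",options=dict(initial_simplex=sim,xatol=1e-4,fatol=1e-4))
        if best is None or r.fun<best.fun:best=r
    return best.x,best.fun
def near(ms,uv):
    out=[m for m in ms if np.hypot((m["rect"][0]+m["rect"][2])/2-uv[0],(m["rect"][1]+m["rect"][3])/2-uv[1])<18]
    return out[0] if out else None
E
python3 - <<'E'
from h import *
I={c:camera_info(c) for c in("top","side")}
im={}; M={}
for c,uv,uvs in(("top",(448,222),(178,236)),("side",(397,302),(210,198))):
    im[c]=grab_frame(c)
    m=near(nets.silhouettes(c,"nib_block"),uv); M[c]=None if m is None else m["mask"]; print(c,m and (m["rect"],m["p"]))
    m=near(nets.silhouettes(c,"stage_center"),uvs) if 0 else None
    # cork colour
    hsv=cv2.cvtColor(im[c],cv2.COLOR_RGB2HSV); k=((hsv[...,0]<24)&(hsv[...,1]>95)).astype(np.uint8)
    k=cv2.morphologyEx(k,cv2.MORPH_CLOSE,np.ones((5,5)))
    n,l,s,_=cv2.connectedComponentsWithStats(k); j=l[uv[1]-8:uv[1]+8,uv[0]-8:uv[0]+8].ravel();j=np.bincount(j[j>0]).argmax();print(s[j])
    M[c+"k"]=(l==j)
ys=np.linspace(0,np.pi,6)[:-1]
p=ray(I["top"],(448,222),.02);print(p)
for key in("","k"):
    for cs in(("top",),("side",),("top","side")):
        if any(M[c+key] is None for c in cs):continue
        print(key,cs,fit([(I[c],M[c+key]) for c in cs],(.06,.032,0,.028),(p[0],p[1],ys)))
print([ray(I[c],uv,.01) for c,uv in(("top",(177.8,235)),("side",(212,195.5)))])
p=ray(I["top"],(178,236),.01)
a=np.hstack([cv2.resize(im["top"][180:290,110:245],None,fx=4,fy=4,interpolation=2)[:, :, ::-1]]);cv2.imwrite("pics/st.png",a)
cv2.imwrite("pics/sts.png",cv2.resize(im["side"][165:235,150:270],None,fx=6,fy=6,interpolation=2)[:,:,::-1])
print(observe()["clock"])
E
```

```text
top ([422.4, 206.6, 474.3, 234.3], 0.56)
[426 207  44  29 864]
side ([374.0, 279.8, 415.6, 321.2], 0.69)
[ 373  281   46   40 1147]
[ 0.56230664 -0.28132927  0.02      ]
 ('top',) (array([ 0.56490655, -0.27981262,  1.82928798]), np.float64(0.13636342082177488))
 ('side',) (array([ 0.56371461, -0.27821169,  1.8369343 ]), np.float64(0.15364223901851243))
 ('top', 'side') (array([ 0.56494728, -0.27968791,  1.83198386]), np.float64(0.2939609473227772))
k ('top',) (array([ 0.56309113, -0.2796681 ,  1.82392325]), np.float64(0.10608660130718954))
k ('side',) (array([ 0.56404759, -0.2784275 ,  1.83721926]), np.float64(0.0843222729370737))
k ('top', 'side') (array([ 0.56379524, -0.27909119,  1.82432558]), np.float64(0.20223269205321703))
[array([0.55436224, 0.15803822, 0.01      ]), array([0.55638766, 0.16120272, 0.01      ])]
0.8
```

View pics/st.png

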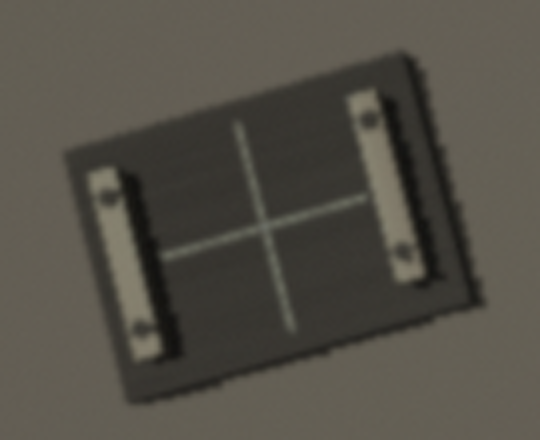

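View pics/sts.png

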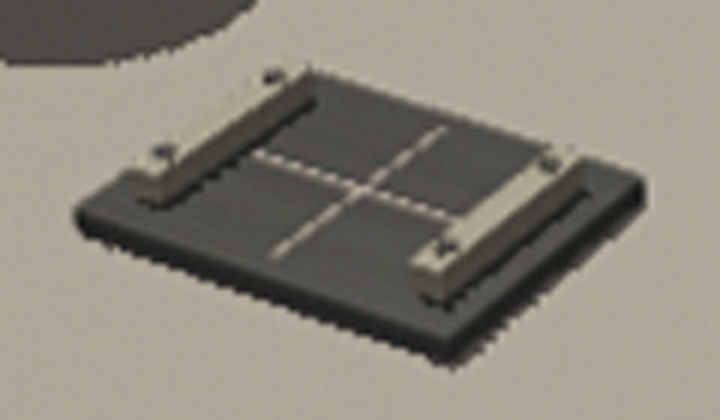

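The top crop shows the cross at crop (266,228), with its long arm running from (165,257) to (367,197). The side crop shows it at (362,190).

```bash
python3 - <<'E'
from h import *
I={c:camera_info(c) for c in("top","side")}
t=lambda u,v:ray(I["top"],((u+.5)/4-.5+110,(v+.5)/4-.5+180),.01)
s=lambda u,v:ray(I["side"],((u+.5)/6-.5+150,(v+.5)/6-.5+165),.01)
print(t(266,228),s(362,190))
def an(a,b):d=b-a;return np.degrees(np.arctan2(d[1],d[0]))%180
print("y axis ang",an(t(165,257),t(367,197)),an(s(258,153),s(460,220)))
print("x axis ang",an(t(238,122),t(292,333)),an(s(445,128),s(275,257)))
st=observe();R=Ro.from_euler("xyz",st["tool_rot"]).as_matrix();print(R)
# rows to above nib
for name,tgt,yaw in(("nib",[.564,-.279,.15],1.827),):
    d=np.array(tgt)-st["position"];print(R.T@d*1000)
    for w in (yaw+np.pi/2,yaw-np.pi/2): # jaw dir world angle
        a=np.arctan2(R[1,1],R[0,1]);print("jaw now",a,"turn world z",(w-a+np.pi)%(2*np.pi)-np.pi)
E
```

```text
[0.55174189 0.16085518 0.01      ] [0.55180586 0.16187534 0.01      ]
y axis ang 104.90858373555957 104.92269339274424
x axis ang 14.418451926683218 15.327009602290957
[[-2.37482881e-05  4.52777271e-01  8.91623655e-01]
 [-2.83762890e-05  8.91623655e-01 -4.52777272e-01]
 [-9.99999999e-01 -3.60536556e-05 -8.32639673e-06]]
[  92.30555512 -618.37655635  629.21014178]
jaw now 1.1009185950441818 turn world z 2.2968777317507145
jaw now 1.1009185950441818 turn world z -0.8447149218390786
```

>>> jog_arm:
  commands:
    - [0,-31,31.5,0.045,0,0]
    - [0,-31,31.5,0,0,0]
    - [0,-31,31.5,0,0,0]
    - [0,-31,31.5,0,0,0]
    - [0,-31,31.5,0,0,0]
    - [0,-31,31.5,0,0,0]
    - [0,-31,31.5,0,0,0]
    - [0,-31,31.5,0,0,0]
    - [0,-31,31.5,0,0,0]
    - [0,-31,31.5,0,0,0]
    - [0,-31,31.5,0,0,0]
    - [0,-31,31.5,0,0,0]
    - [0,-31,31.5,0,0,0]
    - [0,-31,31.5,0,0,0]
    - [0,-31,31.5,0,0,0]
    - [0,-31,31.5,0,0,0]
    - [0,-31,31.5,0,0,0]
  gripper: 0

```text
clock: 2.5
position: [0.4969, -0.1873, 0.2424]
tool_rot: [1.166, 1.562, 0.659]
force: [0.6, 1.5, 0.6]
grip_width: 0.0855
```

```bash
cat >> h.py <<'E'
def go(tgt,jawdeg):
    st=observe();R=Ro.from_euler("xyz",st["tool_rot"]).as_matrix()
    # target frame: x down, y jaw
    best=None
    for k in(0,180):
        a=np.radians(jawdeg+k);x=np.array([0,0,-1.]);y=np.array([np.cos(a),np.sin(a),0]);G=np.column_stack([x,y,np.cross(x,y)])
        rv=Ro.from_matrix(R.T@G).as_rotvec()
        if best is None or np.linalg.norm(rv)<np.linalg.norm(best):best=rv;GB=G
    d=np.array(tgt)-st["position"]
    print("clock",st["clock"],"shift in tool mm",np.round(R.T@d*1000,1),"in goal frame",np.round(GB.T@d*1000,1),"rotvec",np.round(best,4),"pos",np.round(st["position"],4),"F",np.round(st["force"],1),"w",st["grip_width"])
E
python3 -c "
from h import *
go([.564,-.279,.2],14.6)"
```

```text
clock 2.5 shift in tool mm [ 42.4 -48.  103. ] in goal frame [ 42.4  41.8 105.7] rotvec [ 0.8093 -0.     -0.0093] pos [ 0.4969 -0.1873  0.2424] F [0.6 1.5 0.6] w 0.08549227236028313
```

>>> jog_arm:
  commands:
    - [0,0,0,0.135,0,-0.0015]
    - [0,0,0,0.135,0,-0.0015]
    - [0,0,0,0.135,0,-0.0015]
    - [0,0,0,0.135,0,-0.0015]
    - [0,0,0,0.135,0,-0.0015]
    - [0,0,0,0.135,0,-0.0015]
    - [10.6,10.5,26.4,0,0,0]
    - [10.6,10.5,26.4,0,0,0]
    - [10.6,10.5,26.4,0,0,0]
    - [10.6,10.5,26.4,0,0,0]
    - [0,0,0,0,0,0]

```text
clock: 3.6
position: [0.5636, -0.2922, 0.1993]
tool_rot: [0.787, 1.567, -0.569]
force: [-1.8, 0.6, -1.2]
grip_width: 0.0854
```

```bash
python3 - <<'E'
from h import *
go([.564,-.279,.2],14.6)
st=observe();i=wristinfo(st);im=grab_frame("wrist")
m=nets.silhouettes("wrist","nib_block")
print([(r["rect"],round(r["p"],2)) for r in m])
hsv=cv2.cvtColor(im,cv2.COLOR_RGB2HSV); k=((hsv[...,0]<24)&(hsv[...,1]>95)).astype(np.uint8)
k=cv2.morphologyEx(k,cv2.MORPH_CLOSE,np.ones((9,9)))
n,l,s,_=cv2.connectedComponentsWithStats(k)
print(s[1:][s[1:,4]>500])
uv=proj(i,np.array([[.564,-.279,.014]]))[0].astype(int);print(uv)
j=l[uv[1],uv[0]]
ys=(1.82,)
print(fit([(i,l==j)],(.06,.032,0,.028),(.564,-.279,ys)))
for r in m[:2]:print(fit([(i,r["mask"])],(.06,.032,0,.028),(.564,-.279,ys)))
o=im[:,:,::-1].copy();c,_=cv2.findContours((l==j).astype(np.uint8),0,1);cv2.drawContours(o,c,-1,(255,0,0),1)
cv2.imwrite("pics/w1.png",o)
E
```

```text
clock 3.6 shift in tool mm [ -0.8   3.2 -12.8] in goal frame [ -0.7   3.7 -12.7] rotvec [-0.0403  0.0026 -0.0025] pos [ 0.5636 -0.2922  0.1993] F [-1.8  0.6 -1.2] w 0.08537229628568133
[([284.2, 276.8, 346.7, 351.1], 0.96), ([319.7, 29.8, 385.9, 122.2], 0.82), ([306.1, 165.4, 346.3, 244.0], 0.61)]
[[ 308  167   40   75 2879]
 [ 566  178   74  181 7491]]
[328 202]
(array([ 0.56345107, -0.27994341,  1.78662402]), np.float64(0.04870155078356456))
(array([ 0.75505929, -0.67323716,  2.11900168]), np.float64(1.0))
(array([ 0.75505929, -0.67323716,  2.11900168]), np.float64(1.0))
```

View pics/w1.png

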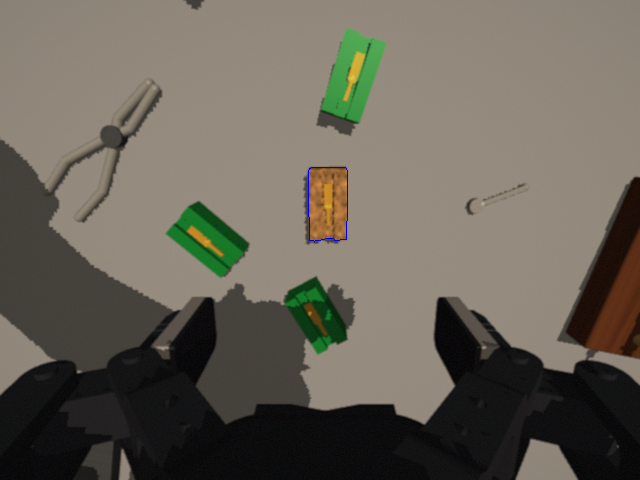

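The wrist view shows the cork block at (328,202), upright in the picture. The green look-alikes are at (316,315), (207,240) and (353,76). I'll align over the block and go lower with the jaws partly closed.

```bash
python3 -c "
from h import *
go([.5636,-.2797,.09],12.6)"
```

```text
clock 3.7 shift in tool mm [110.3   2.4 -10.2] in goal frame [110.3   2.8 -10. ] rotvec [-0.0044  0.0017 -0.0032] pos [ 0.563  -0.2901  0.2003] F [-0.6  1.   0.6] w 0.08559235302416762
```

>>> jog_arm:
  commands:
    - [0,2.5,-10,-0.004,0.0015,-0.003]
    - [28,0,0,0,0,0]
    - [28,0,0,0,0,0]
    - [28,0,0,0,0,0]
    - [26,0,0,0,0,0]
    - [0,0,0,0,0,0]
    - [0,0,0,0,0,0]
  gripper: 90
  newtons: 25

```text
clock: 4.4
position: [0.5656, -0.2695, 0.0925]
tool_rot: [1.681, 1.564, 0.339]
force: [0.2, 1.2, 0.8]
grip_width: 0.0552
```

```bash
python3 - <<'E'
from h import *
st=observe();i=wristinfo(st);im=grab_frame("wrist")
go([.5636,-.2797,.015],12.4)
hsv=cv2.cvtColor(im,cv2.COLOR_RGB2HSV); k=((hsv[...,0]<24)&(hsv[...,1]>95)).astype(np.uint8)
k=cv2.morphologyEx(k,cv2.MORPH_CLOSE,np.ones((9,9)))
n,l,s,_=cv2.connectedComponentsWithStats(k)
uv=proj(i,np.array([[.564,-.279,.014]]))[0].astype(int);print(uv)
j=l[uv[1],uv[0]];print(s[j])
x,f=fit([(i,l==j)],(.06,.032,0,.028),(.564,-.279,(1.79,)));print(x,f,np.degrees(x[2]))
o=im[:,:,::-1].copy();c=cv2.convexHull(proj(i,box(.06,.032,0,.028,x)).astype(np.int32));cv2.polylines(o,[c],True,(255,0,0),1)
cv2.imwrite("pics/w2.png",o)
E
```

```text
clock 4.45 shift in tool mm [77.5 -4.8  9.6] in goal frame [77.6 -4.2  9.6] rotvec [ 0.0119 -0.0009 -0.0066] pos [ 0.5656 -0.2694  0.0926] F [0.5 0.3 0.1] w 0.05529604075923208
[318 269]
[ 288  217   59  109 6059]
[ 0.56337901 -0.27912315  1.80465318] 0.06082476562171329 103.39901072856092
```

View pics/w2.png

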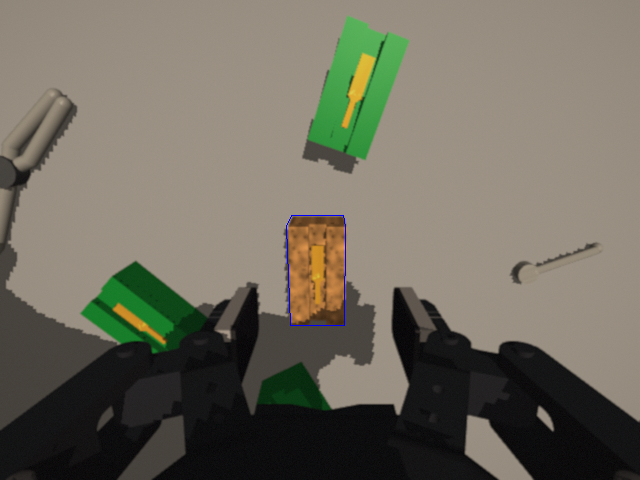

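```bash
python3 - <<'E'
from h import *
st=observe();i=wristinfo(st)
a=np.radians(13.2);y=np.array([np.cos(a),np.sin(a),0]);z=np.cross([0,0,-1.],y)
B=np.array([.5635,-.2794,0])
for uv in((210,318),(190,340),(137,262),(300,363),(330,408),(285,215+110)):
    p=ray(i,uv,.028 if uv!=(190,340) else .028)-B;print(uv,np.round([p@y*1000,p@z*1000],1))
go([.5635,-.2794,.015],13.2)
E
```

```text
(210, 318) [-62.6  24.3]
(190, 340) [-75.6  38.6]
(137, 262) [-100.2  -10.3]
(300, 363) [-10.8  54.6]
(330, 408) [ 7.5 87.1]
(285, 325) [-19.   29.1]
clock 4.45 shift in tool mm [77.5 -4.8  9.3] in goal frame [77.6 -4.3  9.2] rotvec [-0.0021 -0.0008 -0.0066] pos [ 0.5656 -0.2694  0.0926] F [0.5 0.3 0.1] w 0.05529604075923208
```

>>> jog_arm:
  commands:
    - [0,-4.5,9.3,-0.002,-0.001,-0.0065]
    - [0,0,0,0,0,0]
    - [0,0,0,0,0,0]

```text
clock: 4.75
position: [0.5646, -0.2806, 0.0962]
tool_rot: [0.88, 1.566, -0.46]
force: [-0.2, -0.0, -0.4]
grip_width: 0.0555
```

```bash
python3 -c "
from h import *
go([.5635,-.2794,.015],13.2)"
```

```text
clock 4.75 shift in tool mm [81.2 -1.  -1.6] in goal frame [81.2 -0.8 -1.4] rotvec [ 0.0006  0.0027 -0.0033] pos [ 0.5646 -0.2806  0.0962] F [-0.2 -0.  -0.4] w 0.05545517176797037
```

>>> jog_arm:
  commands:
    - [14,-0.5,-1,0,0.001,-0.0015]
    - [14,0,0,0,0,0]
    - [14,0,0,0,0,0]
    - [14,0,0,0,0,0]
    - [7,0,0,0,0,0]
    - [0,0,0,0,0,0]
    - [0,0,0,0,0,0]

```text
clock: 5.45
position: [0.5633, -0.2796, 0.0267]
tool_rot: [0.565, 1.57, -0.775]
force: [-0.0, 0.3, -0.6]
grip_width: 0.0552
```

```bash
python3 -c "
from h import *
go([.5635,-.2794,.015],13.2)"
```

```text
clock 5.45 shift in tool mm [11.7  0.3 -0.1] in goal frame [11.7  0.3 -0.1] rotvec [ 0.0001  0.0006 -0.0004] pos [ 0.5633 -0.2796  0.0267] F [-0.   0.3 -0.6] w 0.05522754521002998
```

>>> jog_arm:
  commands:
    - [6,0,0,0,0,0]
    - [5,0,0,0,0,0]
    - [0,0,0,0,0,0]
    - [0,0,0,0,0,0]

```text
clock: 5.85
position: [0.5639, -0.2799, 0.0158]
tool_rot: [0.853, 1.568, -0.487]
force: [0.1, -0.2, -0.5]
grip_width: 0.0552
```

```bash
python3 -c "
from h import *
go([.5635,-.2794,.015],13.2)
cv2.imwrite('pics/w3.png',grab_frame('wrist')[:,:,::-1])"
```

```text
clock 5.85 shift in tool mm [ 0.8 -0.3 -0.5] in goal frame [ 0.8 -0.3 -0.5] rotvec [ 0.0002  0.0016 -0.0018] pos [ 0.5639 -0.2799  0.0158] F [ 0.1 -0.2 -0.5] w 0.05516165051583626
```

View pics/w3.png

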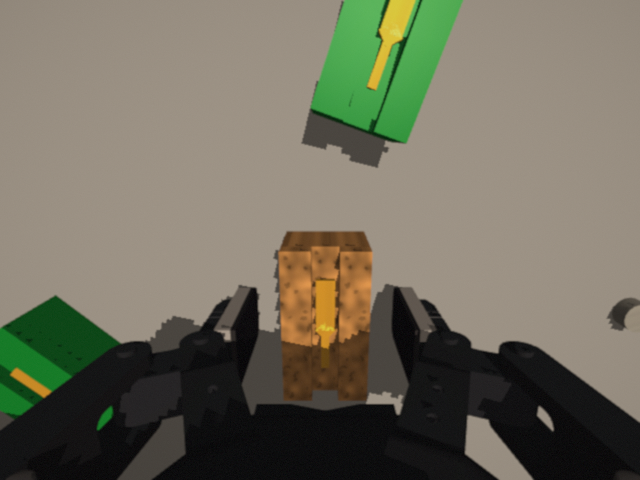

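The block is centred between the pads at column 325 and lined up with them. I'll close the jaws.

>>> jog_arm:
  commands:
    - [0,0,0,0,0,0]
    - [0,0,0,0,0,0]
    - [0,0,0,0,0,0]
    - [0,0,0,0,0,0]
    - [0,0,0,0,0,0]
  gripper: 255
  newtons: 25

```text
clock: 6.4
position: [0.5643, -0.28, 0.0166]
tool_rot: [0.91, 1.567, -0.43]
force: [0.4, -1.4, 0.3]
grip_width: 0.0315
```

```bash
python3 -c "
from h import *
go([.5635,-.2794,.015],13.2)"
```

```text
clock 6.4 shift in tool mm [ 1.6 -0.6 -0.7] in goal frame [ 1.6 -0.6 -0.7] rotvec [ 0.0002  0.0021 -0.0027] pos [ 0.5643 -0.28    0.0166] F [ 0.4 -1.4  0.3] w 0.0315136490342573
```

>>> jog_arm:
  commands:
    - [-10,0,0,0,0,0]
    - [-25,0,0,0,0,0]
    - [-30,0,0,0,0,0]
    - [-30,0,0,0,0,0]
    - [0,0,0,0,0,0]
    - [0,0,0,0,0,0]
    - [0,0,0,0,0,0]

```text
clock: 7.1
position: [0.5635, -0.2799, 0.1177]
tool_rot: [0.955, 1.567, -0.386]
force: [-0.4, -0.6, -0.3]
grip_width: 0.0315
```

```bash
cat > inhand.py <<'E'
from h import *
st=observe();i=dict(camera_info("wrist"));M=np.linalg.inv(np.array(i["tool_from_camera"]));i["R"]=M[:3,:3];i["t"]=M[:3,3]
im=grab_frame("wrist");cv2.imwrite("pics/w%d.png"%int(st["clock"]*100),im[:,:,::-1])
print("rot",st["tool_rot"],"w",st["grip_width"])
hsv=cv2.cvtColor(im,cv2.COLOR_RGB2HSV); k=((hsv[...,0]<24)&(hsv[...,1]>95)).astype(np.uint8)
k=cv2.morphologyEx(k,cv2.MORPH_CLOSE,np.ones((9,9)))
n,l,s,_=cv2.connectedComponentsWithStats(k);j=l[290,325];print(s[j])
# project far-top edges in tool frame: block top plane x=h; list the rows for the far top edge
f=240/np.tan(np.radians(i["fov_y"]/2))
for zc in(-.002,-.001,0,.001,.002):
  for xb in (.0166,):
    P=np.array([[xb-.028,-.016,zc-.03],[xb-.028,.016,zc-.03],[xb,-.016,zc-.03],[xb,.016,zc-.03],[xb-.028,-.016,zc+.03],[xb-.028,.016,zc+.03]])
    print(zc,np.round(proj(i,P),1).tolist())
E
python3 inhand.py; ls pics
```

```text
rot [ 0.95475851  1.56736169 -0.3861615 ] w 0.031534730069378625
[  278   231    94   178 14783]
-0.002 [[278.4, 247.2], [373.3, 247.2], [286.7, 227.6], [364.6, 227.6], [283.7, 398.2], [367.8, 398.2]]
-0.001 [[278.5, 250.0], [373.2, 250.0], [286.7, 229.9], [364.6, 229.9], [283.8, 400.5], [367.7, 400.4]]
0 [[278.6, 252.8], [373.1, 252.8], [286.8, 232.3], [364.5, 232.3], [283.9, 402.7], [367.7, 402.6]]
0.001 [[278.7, 255.7], [373.0, 255.6], [286.9, 234.6], [364.4, 234.6], [284.0, 404.9], [367.6, 404.9]]
0.002 [[278.8, 258.5], [372.9, 258.4], [286.9, 237.0], [364.3, 237.0], [284.0, 407.1], [367.5, 407.1]]
side0.png
st.png
sts.png
top0.png
w1.png
w2.png
w3.png
w710.png
```

View pics/w710.png

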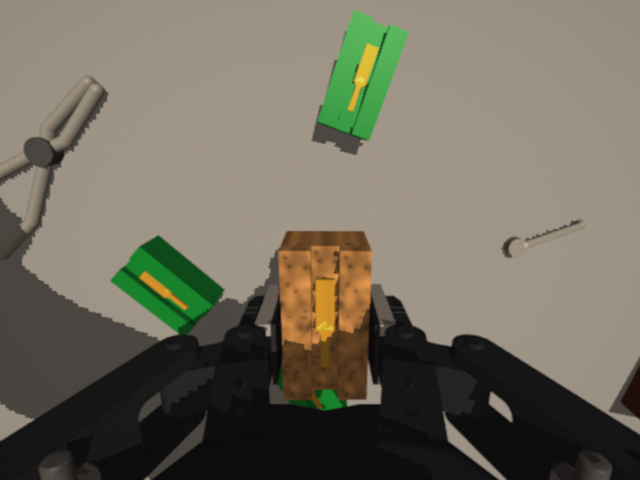

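The block is held straight, with its far top edge at row 249, so its centre is about 1.2 mm to tool −z. I'll carry it to the stage.

```bash
python3 -c "
from h import *
go([.5521,.1601,.13],14.9)"
```

```text
clock 7.15 shift in tool mm [ -13.1   89.3 -430.8] in goal frame [ -12.6  102.2 -428. ] rotvec [-0.0301  0.0017 -0.0023] pos [ 0.5634 -0.2798  0.1174] F [-0.3 -0.2  0.3] w 0.03140867176351127
```

>>> jog_arm:
  commands:
    - [-3,4,-18,-0.015,0.001,-0.001]
    - [-3,7,-30,-0.015,0,0]
    - [-3,9,-38,0,0,0]
    - [-3,9,-38,0,0,0]
    - [0,9,-38,0,0,0]
    - [0,9,-38,0,0,0]
    - [0,9,-38,0,0,0]
    - [0,9,-38,0,0,0]
    - [0,9,-38,0,0,0]
    - [0,9,-38,0,0,0]
    - [0,7,-30,0,0,0]
    - [0,5,-20,0,0,0]
    - [0,0,0,0,0,0]
    - [0,0,0,0,0,0]
    - [0,0,0,0,0,0]

```text
clock: 8.65
position: [0.5414, 0.1573, 0.1206]
tool_rot: [-1.771, 1.555, -3.071]
force: [-0.7, 0.5, 0.1]
grip_width: 0.032
```

```bash
python3 -c "
from h import *
go([.5521,.1601,.09],14.9)"
```

```text
clock 8.65 shift in tool mm [30.4 11.5  0.2] in goal frame [30.6 11.  -0. ] rotvec [ 0.0107 -0.003   0.0153] pos [0.5414 0.1573 0.1206] F [-0.7  0.5  0.1] w 0.03199995123053088
```

>>> jog_arm:
  commands:
    - [0,11,0,0.01,-0.003,0.015]
    - [15,0,0,0,0,0]
    - [15,0,0,0,0,0]
    - [0,0,0,0,0,0]
    - [0,0,0,0,0,0]
    - [0,0,0,0,0,0]

```text
clock: 9.25
position: [0.5537, 0.1566, 0.0876]
tool_rot: [0.489, 1.569, -0.828]
force: [-0.1, -0.4, 0.1]
grip_width: 0.0316
```

```bash
python3 -c "
from h import *
go([.5521,.1601,.0275],14.9)
for c in ('wrist','top','side'):
    im=grab_frame(c)
    if c=='top': im=cv2.resize(im[150:310,80:290],None,fx=3.5,fy=3.5,interpolation=2)
    if c=='side': im=cv2.resize(im[120:260,110:320],None,fx=3.5,fy=3.5,interpolation=2)
    cv2.imwrite('pics/s_%s.png'%c,im[:,:,::-1])
"
```

```text
clock 9.25 shift in tool mm [60.1 -0.7 -3.9] in goal frame [60.1 -0.7 -3.8] rotvec [-0.006   0.0015 -0.0008] pos [0.5537 0.1566 0.0876] F [-0.1 -0.4  0.1] w 0.03155051808852952
```

View pics/s_wrist.png

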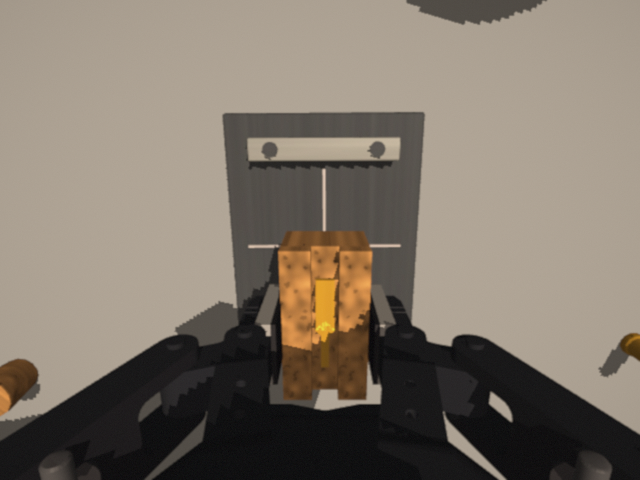

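View pics/s_side.png

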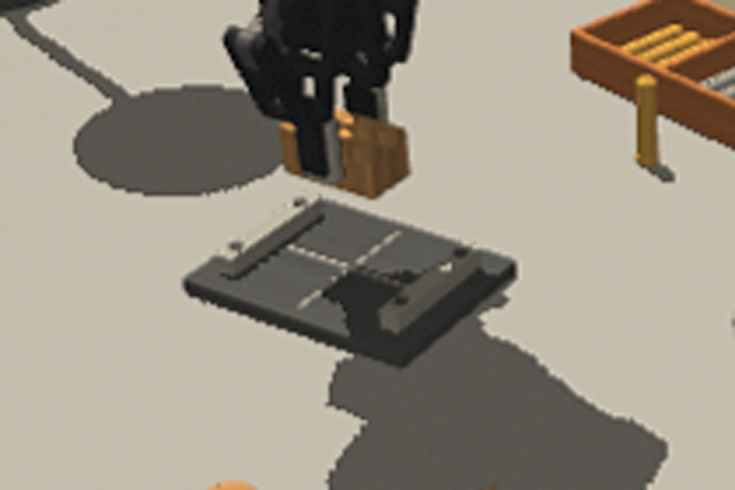

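The wrist view shows the cross's long arm at column 324, and its short arm on row 245.5 from column 248 to 401. I'll work out the cross position relative to the tool.

```bash
cat > cross.py <<'E'
from h import *
import sys
from scipy import ndimage
st=observe();i=wristinfo(st);im=grab_frame("wrist")
g=cv2.cvtColor(im,cv2.COLOR_RGB2GRAY).astype(float)
r0=int(sys.argv[1]); c0=int(sys.argv[2]); top=int(sys.argv[3]); bot_=int(sys.argv[4])
# horizontal arm: subpixel rows for columns, cols left and right
H=[]
for c in list(range(252,274))+list(range(378,398)):
    w=g[r0-5:r0+6,c]-np.median(g[r0-9:r0+10,c]);w=np.clip(w,0,None)**2
    if w.sum()>0:H.append((c,r0-5+(w*np.arange(11)).sum()/w.sum()))
V=[]
for r in range(top,bot_):
    w=g[r,c0-6:c0+7]-np.median(g[r,c0-9:c0+10]);w=np.clip(w,0,None)**2
    if w.sum()>0:V.append((c0-6+(w*np.arange(13)).sum()/w.sum(),r))
H=np.array(H);V=np.array(V);h=np.polyfit(H[:,0],H[:,1],1);v=np.polyfit(V[:,1],V[:,0],1)
print(h,v,np.std(H[:,1]-np.polyval(h,H[:,0])),np.std(V[:,0]-np.polyval(v,V[:,1])))
u=c0
for _ in range(5):
    rr=np.polyval(h,u);u=np.polyval(v,rr)
C=ray(i,(u,rr),.01)
d1=ray(i,(400,np.polyval(h,400)),.01)-ray(i,(250,np.polyval(h,250)),.01)
d2=ray(i,(np.polyval(v,top),top),.01)-ray(i,(np.polyval(v,bot_),bot_),.01)
R=Ro.from_euler("xyz",st["tool_rot"]).as_matrix()
print("cross px",u,rr,"world",C,"ang x",np.degrees(np.arctan2(d1[1],d1[0])),"ang y",np.degrees(np.arctan2(d2[1],d2[0])),"jaw ang",np.degrees(np.arctan2(R[1,1],R[0,1])))
print("cross in tool mm",R.T@(C-st["position"])*1000,"pos",st["position"])
E
python3 cross.py 245 324 172 228
```

```text
[-5.85066344e-03  2.47815762e+02] [7.06723458e-03 3.21778941e+02] 0.027074281510113384 0.040369923479231004
cross px 323.5169363252071 245.9229737403884 world [0.55147293 0.16236713 0.01      ] ang x 14.887733929317877 ang y 104.9047709854965 jaw ang 14.584343460891857
cross in tool mm [78.00191773 -1.08841533 -5.9554042 ] pos [0.55388403 0.15694538 0.08801116]
```

```bash
python3 -c "
from h import *
go([.5519,.1610,.0266],14.9)"
```

```text
clock 9.45 shift in tool mm [61.4 -1.  -4.4] in goal frame [61.4 -0.9 -4.3] rotvec [-0.0054  0.0013 -0.0016] pos [0.5539 0.157  0.088 ] F [-1.  -0.6 -0.1] w 0.03159890833672592
```

>>> jog_arm:
  commands:
    - [0,-1,-4.3,-0.0055,0.0015,-0.0015]
    - [0,0,0,0,0,0]
    - [12,0,0,0,0,0]
    - [14,0,0,0,0,0]
    - [12,0,0,0,0,0]
    - [8,0,0,0,0,0]
    - [0,0,0,0,0,0]
    - [0,0,0,0,0,0]
    - [0,0,0,0,0,0]

```text
clock: 10.35
position: [0.5511, 0.1614, 0.0371]
tool_rot: [-1.892, 1.57, 3.081]
force: [0.6, 0.2, 0.3]
grip_width: 0.0317
```

```bash
python3 -c "
from h import *
go([.5519,.1610,.0266],14.9)
cv2.imwrite('pics/s2w.png',grab_frame('wrist')[:,:,::-1])
"
```

```text
clock 10.35 shift in tool mm [10.5  0.7  0.6] in goal frame [10.5  0.6  0.6] rotvec [ 0.0009 -0.0004  0.0012] pos [0.5511 0.1614 0.0371] F [0.6 0.2 0.3] w 0.031688800131422265
```

View pics/s2w.png

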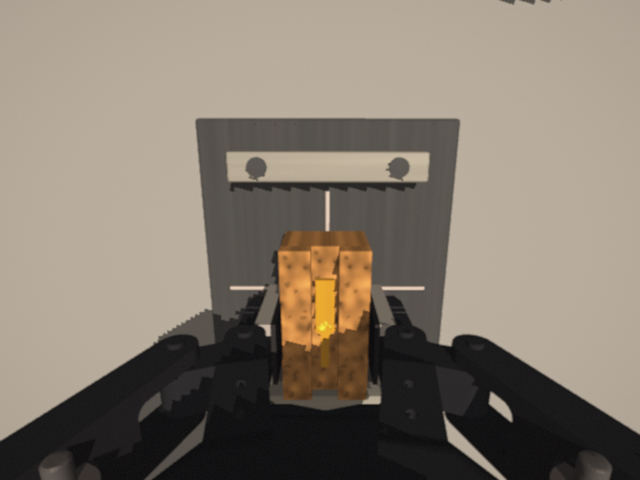

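```bash
sed -i 's/range(252,274)/range(234,262)/;s/range(378,398)/range(390,420)/' cross.py; python3 cross.py 288 327 195 228; python3 -c "
from h import *
go([.5519,.1610,.0266],14.9)"
```

```text
[1.36225022e-03 2.87172811e+02] [-5.18236197e-04  3.26942526e+02] 0.0727933918366474 0.006891605044067855
cross px 326.7934721482708 287.617985899345 world [0.5514862  0.16245201 0.01      ] ang x 14.86496510384754 ang y 104.99064851207976 jaw ang 14.94936474271575
cross in tool mm [27.28532286  0.57298445 -0.93944502] pos [0.55120224 0.16139144 0.03728542]
clock 10.45 shift in tool mm [10.8  0.5  0.6] in goal frame [10.8  0.5  0.6] rotvec [ 0.0009 -0.0005  0.0007] pos [0.5513 0.1615 0.0374] F [ 0.4 -0.7  1.1] w 0.031385944707899266
```

>>> jog_arm:
  commands:
    - [0,0.5,0.2,0,0,0]
    - [5,0,0,0,0,0]
    - [3,0,0,0,0,0]
    - [0,0,0,0,0,0]
    - [0,0,0,0,0,0]
    - [0,0,0,0,0,0]

```text
clock: 11.05
position: [0.5523, 0.1617, 0.0295]
tool_rot: [2.398, 1.57, 1.088]
force: [0.4, 0.4, -0.2]
grip_width: 0.0317
```

```bash
python3 -c "
from h import *
go([.5517,.1613,.0266],14.9)"; python3 cross.py 295 327 197 228
```

```text
clock 11.05 shift in tool mm [ 2.9 -0.7  0.2] in goal frame [ 2.9 -0.7  0.2] rotvec [ 0.0011 -0.0008 -0.0007] pos [0.5523 0.1617 0.0295] F [ 0.4  0.4 -0.2] w 0.0316547980726009
[2.44125757e-03 2.93639308e+02] [-1.00883491e-04  3.24240942e+02] 0.358456875761635 0.0054251646038850476
cross px 324.2112387950625 294.43079137749635 world [0.55144334 0.16255114 0.01      ] ang x 14.771660672869713 ang y 104.9208207947431 jaw ang 14.964615452768767
cross in tool mm [19.48056495 -0.610582   -1.01462667] pos [0.55228557 0.16171019 0.0294802 ]
```

>>> jog_arm:
  commands:
    - [1,-0.4,0,0,0,0]
    - [0,0,0,0,0,0]
    - [1,0,0,0,0,0]
    - [0,0,0,0,0,0]
    - [0,0,0,0,0,0]

```text
clock: 11.6
position: [0.5519, 0.1617, 0.0275]
tool_rot: [2.268, 1.569, 0.958]
force: [0.1, 0.3, -0.7]
grip_width: 0.0313
```

```bash
python3 -c "
from h import *
go([.5517,.1613,.0266],14.9)"; python3 cross.py 296 324 198 228
```

```text
clock 11.6 shift in tool mm [ 0.9 -0.3  0.3] in goal frame [ 0.9 -0.3  0.3] rotvec [ 0.0012 -0.0008 -0.001 ] pos [0.5519 0.1617 0.0275] F [ 0.1  0.3 -0.7] w 0.031302450780230986
[3.56408356e-03 2.94624258e+02] [-1.41155419e-03  3.25439462e+02] 1.4504922867478502 0.0232336241839994
cross px 325.02194919968684 295.7826638216324 world [0.55138054 0.16285623 0.01      ] ang x 14.698698256013676 ang y 104.88946403463795 jaw ang 14.968975670131858
cross in tool mm [17.47511935 -0.25582167 -1.27073391] pos [0.55194278 0.16167602 0.0274743 ]
```

Centred to within about 0.3 mm. I'll come down in 0.5 mm steps until it touches.

>>> jog_arm:
  commands:
    - [0.5,-0.2,0,0,0,0]
    - [0,0,0,0,0,0]
    - [0.5,0,0,0,0,0]
    - [0,0,0,0,0,0]
    - [0,0,0,0,0,0]

```text
clock: 12.15
position: [0.5517, 0.1616, 0.0264]
tool_rot: [2.245, 1.569, 0.936]
force: [0.1, -0.8, 0.6]
grip_width: 0.032
```

>>> jog_arm:
  commands:
    - [0.5,0,0,0,0,0]
    - [0,0,0,0,0,0]
    - [0,0,0,0,0,0]

```text
clock: 12.45
position: [0.5518, 0.1616, 0.0264]
tool_rot: [2.291, 1.569, 0.981]
force: [-0.9, 0.2, -0.8]
grip_width: 0.0311
```

```bash
python3 -c "
from h import *
go([.5517,.1613,.0266],14.9)
im=grab_frame('side');cv2.imwrite('pics/s3.png',cv2.resize(im[120:240,130:290],None,fx=5,fy=5,interpolation=2)[:,:,::-1])"
```

```text
clock 12.45 shift in tool mm [-0.2 -0.2  0.3] in goal frame [-0.2 -0.2  0.3] rotvec [ 0.0011 -0.0011 -0.0013] pos [0.5518 0.1616 0.0264] F [-0.9  0.2 -0.8] w 0.031129648426019084
```

View pics/s3.png

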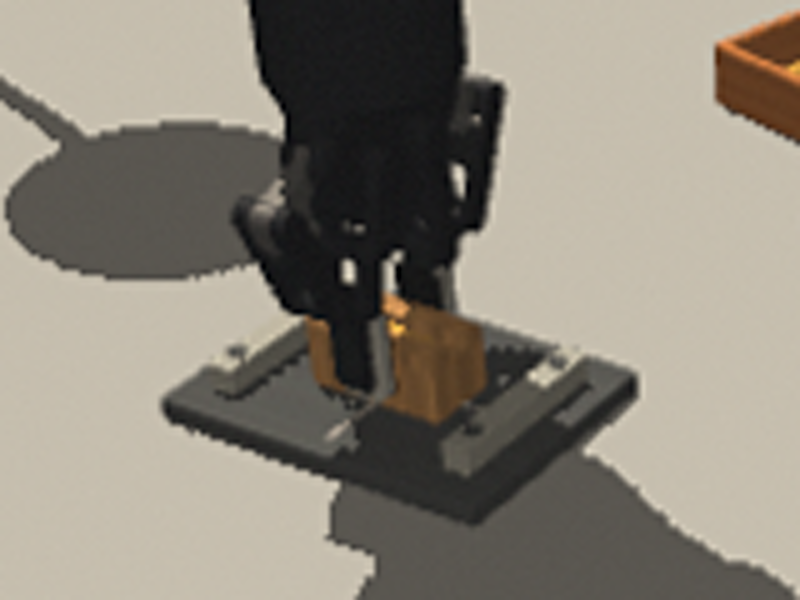

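>>> jog_arm:
  commands:
    - [0.8,0,0,0,0,0]
    - [0,0,0,0,0,0]
    - [0,0,0,0,0,0]

```text
clock: 12.8
position: [0.552, 0.1617, 0.0264]
tool_rot: [2.342, 1.568, 1.032]
force: [0.4, -1.0, -0.3]
grip_width: 0.0316
```

>>> jog_arm:
  commands:
    - [1.2,0,0,0,0,0]

```text
clock: 12.9
position: [0.552, 0.1617, 0.0259]
tool_rot: [2.424, 1.568, 1.114]
force: [-4.3, -0.2, 25.8]
grip_width: 0.0314
```

It touched at z≈0.026, pressing with 26 N. I'll relieve that and then open gently.

>>> jog_arm:
  commands:
    - [-0.3,0,0,0,0,0]
    - [0,0,0,0,0,0]

```text
clock: 13.1
position: [0.5521, 0.1618, 0.0264]
tool_rot: [2.385, 1.568, 1.075]
force: [-0.6, -0.2, -0.9]
grip_width: 0.0317
```

```bash
python3 -c "
from h import *
go([.5517,.1613,.0266],14.9)"
```

```text
clock 13.1 shift in tool mm [-0.2 -0.6  0.4] in goal frame [-0.2 -0.6  0.4] rotvec [ 0.0009 -0.0022 -0.0021] pos [0.5521 0.1618 0.0264] F [-0.6 -0.2 -0.9] w 0.03166778511532862
```

>>> jog_arm:
  commands:
    - [0,0,0,0,0,0]
    - [0,0,0,0,0,0]
    - [0,0,0,0,0,0]
    - [0,0,0,0,0,0]
  gripper: 90

```text
clock: 13.5
position: [0.5519, 0.1617, 0.0258]
tool_rot: [2.471, 1.568, 1.161]
force: [-0.0, -0.4, 0.6]
grip_width: 0.055
```

```bash
python3 -c "
from h import *
go([.5517,.1613,.0266],14.9)
im=grab_frame('wrist');cv2.imwrite('pics/s4w.png',im[:,:,::-1])"
```

```text
clock 13.5 shift in tool mm [-0.8 -0.3  0.4] in goal frame [-0.8 -0.4  0.4] rotvec [ 0.0009 -0.002  -0.0015] pos [0.5519 0.1617 0.0258] F [-0.  -0.4  0.6] w 0.055022250887094296
```

View pics/s4w.png

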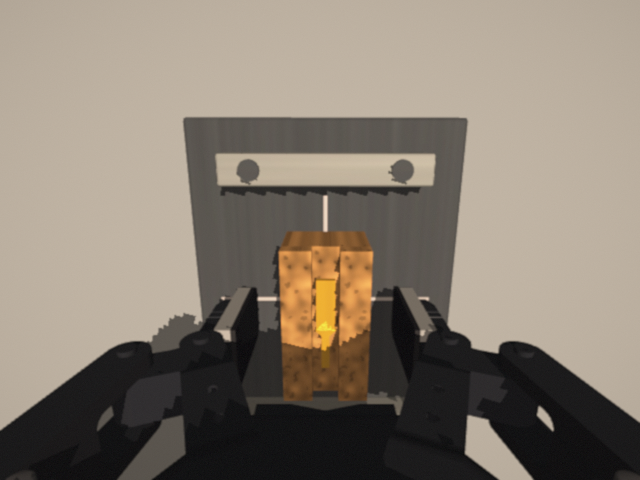

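The jaws are open, and the block sits on the cross with clear gaps on both sides. I'll retreat straight up.

>>> jog_arm:
  commands:
    - [-8,0,0,0,0,0]
    - [-20,0,0,0,0,0]
    - [-30,0,0,0,0,0]
    - [-30,0,0,0,0,0]
    - [-30,0,0,0,0,0]
    - [0,0,0,0,0,0]
    - [0,0,0,0,0,0]

```text
clock: 14.25
position: [0.5514, 0.161, 0.1507]
tool_rot: [2.664, 1.568, 1.353]
force: [0.3, -0.5, -0.7]
grip_width: 0.0551
```

```bash
cat > chk.py <<'E'
from h import *
st=observe();i=wristinfo(st);im=grab_frame("wrist");go([.5517,.1613,.2],14.9)
hsv=cv2.cvtColor(im,cv2.COLOR_RGB2HSV); k=((hsv[...,0]<24)&(hsv[...,1]>95)).astype(np.uint8)
k=cv2.morphologyEx(k,cv2.MORPH_CLOSE,np.ones((9,9)))
n,l,s,_=cv2.connectedComponentsWithStats(k)
uv=proj(i,np.array([[.5517,.1615,.024]]))[0].astype(int);j=l[uv[1],uv[0]];print(uv,s[j])
x,f=fit([(i,l==j)],(.06,.032,.01,.038),(.5517,.1615,(1.83,)));print(x,f,np.degrees(x[2]))
print("cross px expected",proj(i,np.array([[.5515,.1624,.01]])))
o=im[:,:,::-1].copy();cv2.imwrite("pics/f.png",o)
a=grab_frame("top")
cv2.imwrite("pics/ft.png",a[:,:,::-1])
E
python3 chk.py
```

```text
clock 14.3 shift in tool mm [-49.3   0.2  -0.5] in goal frame [-49.3   0.1  -0.4] rotvec [-0.0002 -0.0021 -0.0015] pos [0.5517 0.1609 0.1507] F [0.8 0.7 0.8] w 0.05558900876492966
[325 234] [ 301  189   50   91 4343]
[0.55134416 0.16241265 1.82744715] 0.030322402965330734 104.7050091185031
cross px expected [[325.59791627 228.6100693 ]]
```

View pics/f.png

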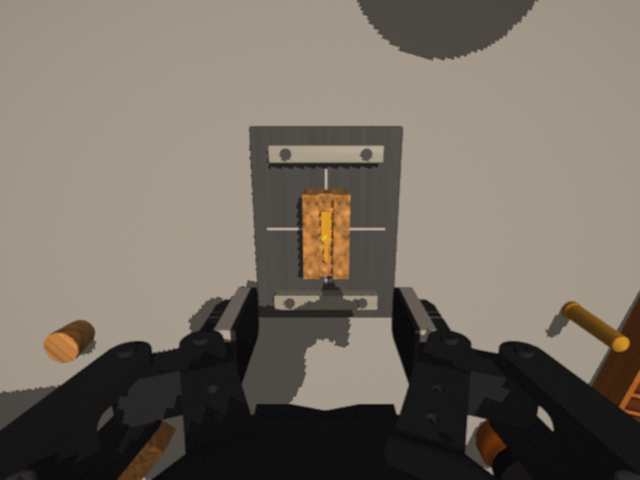

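View pics/ft.png

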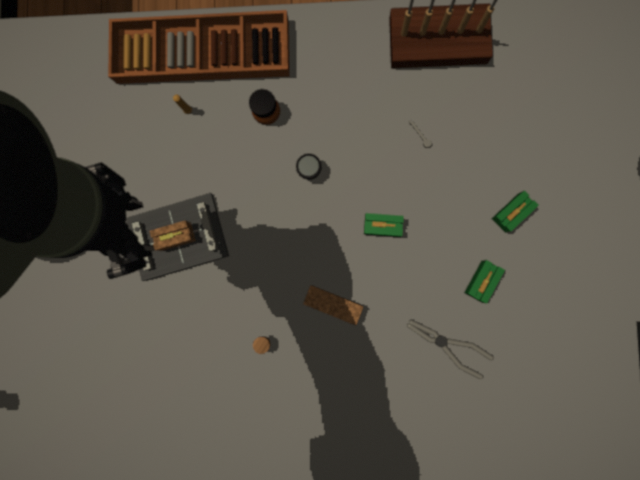

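```bash
python3 -c "
from workcell import *
print(bot.job_done())"
```

```text
the job is handed in; nothing more can be done
None
```

The cork nib block is on the stage plate, groove up, centred on the engraved cross and let go. I handed the job in at about 14.3 s, with the gripper open and well above the block.

- **Position:** the last wrist-camera fit puts the block at (0.5513, 0.1624) m and 104.7°. The same camera put the cross at (0.5515, 0.1624) m and 104.9°, so the block is within about 0.3 mm and 0.3°.
- **Camera disagreement:** before the move, the top and side cameras placed the cross up to about 1.5 mm from the wrist camera's figure, which is within their calibration. I relied mostly on the wrist camera.
- **Set-down:** I lowered the block until it touched, with one brief press on the plate of about 26 N. I relieved that to near zero before opening the jaws.
- **Everything else:** in the final top view, the long cork, the loupe and the green look-alikes are where they were at the start.

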